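# Stop the stand rocking, then load it

## Task

The little four-legged stand has one leg shorter than the others. Put it on the tile slab and turn it until the short leg rests on the raised tile offcut next to the slab's carton and the other three feet are on the slab, so that it stands level and no longer rocks; let go of it, and only then set the tub upright in the middle of the stand. Do not tip the stand or the tub over, and leave the sealer bottle, the small carton, the pipe elbow and the empty tin where they are.

Things in the scene. Friction and masses are not known exactly. Their poses are not given: they have to be found in the camera images.
- stand: Grey round stand, loose, 0.35 kg. Origin on its axis, level with the undersides of the long legs; z up. Round top 160 mm across, z = 45 to 53 mm. Four 16 mm round legs 60 mm from the axis along +x, +y, -x, -y; the +x leg is short and ends at z = 12 mm, the others at z = 0. A handle on the rim at +x and at -x. Weight slightly off centre, so on a flat surface it stands level but wobbly.
- short_foot (a point): Middle of the underside of the stand's short leg (60 mm along the stand's +x, at z = 12 mm).
- short_handle (a point): Grip centre of the stand's short handle, over the short leg, 76 mm along the stand's +x at z = 92 mm. Upright flat bar, 34 mm long along the stand's y, 8 mm thick in x, 18 mm high, free below it, on an 8 mm square post at each end (18 mm clear between them).
- long_handle (a point): Grip centre of the stand's long handle, opposite the short leg, 76 mm along the stand's -x at z = 92 mm. Same bar but 60 mm long. At the start it is close to the parking carton, with no room for a finger between.
- stand_top (a point): Middle of the upper face of the stand's round top.
- slab: Fixed marble slab with a carton along its +y edge. Origin on the bench under the place where the stand's axis belongs; z up. Slab: x -100 to 100, y -95 to 90 mm, 16 mm thick. Carton: x -70 to 70, y 92 to 142 mm, 140 mm high. When finished the stand's +x points along the slab's +y; its short handle is then 12 mm from the carton, too close for a finger between.
- offcut: Square dark grey tile offcut, 34 x 34 mm and 12 mm thick, fixed on the slab, its centre 60 mm along the slab's +y from the slab's origin. Origin at the centre of its underside (16 mm above the bench).
- offcut_top (a point): Centre of the upper face of the offcut, 28 mm above the bench.
- parking: Fixed carton by which the stand is parked. Origin on the bench; the carton lies at x -70 to 70 mm, y -142 to -92 mm of this frame, 140 mm high; z up. The stand starts near the origin, its short handle pointing roughly along +y of this frame.
- tub: White round screw-top tub, 62 mm diameter, 85 mm high, 0.4 kg, loose, standing on the bench between the two cartons' places. Origin at the centre of its underside, z up.
- sealer: Bystander: white bottle with black cap, 56 mm diameter, 150 mm high, loose. Origin at the centre of its underside.
- box: Bystander: small carton, 70 x 110 x 50 mm, loose. Origin at the centre of its underside.
- elbow: Bystander: white plastic pipe elbow, 44 mm diameter pipe, one end standing on the bench, 67 mm high, the other end pointing level 50 mm along its +y. Origin at the centre of its underside.
- tin: Bystander: empty open steel tin, 70 mm diameter, 60 mm high, loose, near the robot. Origin at the centre of its underside.

How it is judged:
By the outcome, as a careful person would: the job done as asked, in the order asked, and still so for the second after the job is handed in, with the robot touching nothing.
It also fails if it takes over 72 s, if anything falls off the work surface, if the arm or the gripper's body presses on something with over 40 N, if the wrist force passes 120 N, or if a joint passes its speed limit or range.

## Robot

A 6-joint arm with a two-finger parallel gripper is mounted at the origin on the work surface. World frame = base frame: x ahead of the robot, y to its left, z up, the work surface at z = 0. Lengths are in m, angles in rad, forces in N, time in s.
With the tool pointing down it reaches from about 0.2 to 0.875 m from the base axis. Payload 3.4 kg.
Tool frame: the origin (TCP) lies between the finger pads; the fingertips stand 25 mm ahead of it and the grasp point (between the pads) lies 6 mm ahead of it (r.nose_length is the z of the fingertips in the tool frame, in m); z points along the fingers, x is the direction in which the jaws open and shut, and the axes are right-handed (so a half turn about z gives the same grasp; the last joint's range is limited). The gripper opens to 94 mm and grips with 3 to 60 N. Pads are 16 mm wide; open, the fingers measure 119 mm over their backs; the gripper's body (75 mm by 177 mm) begins 78 mm behind the grasp point.
Start: joints at [-1.344, 0.276, 1.505, -0, 1.361, -0.121], TCP at [0.196, -0.541, 0.23] pointing down, gripper open.
Joint ranges: [-2.89, 2.89], [-0.75, 2.08], [0.22, 2.7], [-1.18, 4.32], [0.11, 2.71], [-2.7, 2.7]. Speed limits (rad/s): [2.57, 2.57, 3.14, 3.14, 3.14, 3.14].

## Interface

Orientations are given as a unit quaternion [w, x, y, z].
In Python, from plant import r, gripper_to, inverse_kinematics, vision, models, telemetry gives the robot as it stands. Calls block until the motion is done:
- r.move_to(position, orientation): joint-space move of the TCP to a pose.
- r.move_l(position, rot=None, vel=0.15, guard=None): straight line of the TCP; rot=None keeps the orientation; vel is the mean speed in m/s. With guard (N) it stops when the force on the tool has changed by that much, and returns True; else False.
- r.movej(angles): joint-space move.
- gripper_to(opening, f_grip=None): finger opening in m; f_grip is the grip in N (None keeps the last); returns when the fingers have stopped.
- r.hold(seconds).
- inverse_kinematics(position, orientation): joint angles nearest the present ones, or None.
- vision.snapshot(name): name is "scene" or "top" or "wrist"; returns the picture (420x560x3 uint8, red, green, blue); there is no depth.
- vision.get_calibration(name): a dict with "fx", "fy", "cx", "cy" (pixels), "position" and "orientation" of the camera in the world. Camera axes: x right, y down, z forward; pixel columns grow to the right and rows downward; lengths in m; the calibration is good to about 2 mm. A picture is of the moment at which its call begins: read the wrist's pose just before it. get_calibration takes no time and is no camera call; for the wrist camera it gives the pose at the moment of the call.
A pose or a line that the arm cannot do raises r.PlanningError and nothing moves.
- r.sign_off(): hands the job in, once; it reports no verdict.
Trained networks look in the newest picture that a camera, given by its name, has taken for a name from the list of things; names that differ only in an ending like _2 or _b are one class to them, and where a whole thing is asked for, a point or a joint stands for the part that bears it (a point fixed in the world has none). Each returns a list of dicts, best first, with "score" (0 to 1); they miss things now and then, are a little off and sometimes report something else, mostly with a low value. They report only what shows in the picture. A call takes as long as a camera call.
- models.boxes_of(thing, camera): "at" ([x, y, z] in m, in world coordinates, good to about 4 mm: the middle of the surface that is visible of it).
- models.regions_of(thing, camera): "pixels" (420x560 bool, what is visible of it).
- models.mark_of(thing, camera): "at" ([x, y, z] in m, in world coordinates, good to about 4 mm: a listed point, or the origin of a listed thing).
Readings, each from a call of its own:
- telemetry.current_t(): time.
- telemetry.current_joints(): joint angles.
- telemetry.current_dq(): joint speeds.
- telemetry.current_joint_efforts(): joint torques, N m.
- telemetry.current_ee_pos(): TCP position.
- telemetry.current_tool_rot(): TCP orientation.
- telemetry.current_wrist_force(): force on the tool from outside, world axes, zero at the start.
- telemetry.current_torque(): the same for the moment, N m.
- telemetry.current_opening(): finger opening in m.
Only numpy, scipy, OpenCV 4.12 (cv2) and the standard library are available. Lean on these libraries where they do the work, as an engineer would, in place of code of your own. Each camera call takes 0.05 s, during which the arm holds its last target.

## Working session

There is one attempt and no reset: what is moved stays moved. The work goes in short steps, each a Python script; the robot and the scene stay as the last script left them, time stands still between calls to the robot, and variables do not carry over. Pictures are saved under pics/ and viewed, and the job is handed in when it is done.

```bash
ls; mkdir -p pics
python3 - <<'E'
from plant import r, gripper_to, inverse_kinematics, vision, models, telemetry
import cv2
for n in ["scene","top","wrist"]:
    im=vision.snapshot(n); cv2.imwrite(f"pics/a_{n}.png",im[:,:,::-1])
    print(n,vision.get_calibration(n))
    if n=="wrist": continue
    for t in ["stand","short_foot","short_handle","long_handle","stand_top","slab","offcut_top","parking","tub","sealer","box","elbow","tin"]:
        print(n,t,[( [round(float(v),3) for v in d["at"]],round(float(d["score"]),2)) for d in models.mark_of(t,n)][:2])
print(telemetry.current_t())
E
```

```text
pics
scene {'fx': 462.96154900461045, 'fy': 462.96154900461045, 'cx': 283.5249412892605, 'cy': 205.04553513311356, 'position': array([ 1.21237596, -0.33405609,  1.06717725]), 'orientation': array([-0.26290187,  0.82843421,  0.46974921, -0.15464493])}
scene stand [([0.544, -0.262, -0.002], 0.69), ([0.539, -0.187, 0.093], 0.33)]
scene short_foot [([0.535, -0.198, 0.012], 0.63)]
scene short_handle [([0.541, -0.186, 0.094], 0.69)]
scene long_handle [([0.548, -0.337, 0.093], 0.92), ([0.541, -0.186, 0.093], 0.25)]
scene stand_top [([0.545, -0.26, 0.055], 0.98)]
scene slab [([0.514, 0.279, 0.0], 0.76)]
scene offcut_top [([0.519, 0.341, 0.031], 0.52)]
scene parking []
scene tub [([0.604, -0.012, 0.0], 0.71)]
scene sealer [([0.772, -0.006, -0.002], 0.72)]
scene box [([0.77, 0.184, -0.002], 0.78), ([0.388, -0.004, 0.002], 0.26)]
scene elbow [([0.792, -0.153, -0.004], 0.89)]
scene tin [([0.388, -0.006, 0.001], 0.68), ([0.791, -0.155, -0.002], 0.66)]
top {'fx': 402.92234933637934, 'fy': 402.92234933637934, 'cx': 282.0840372783456, 'cy': 207.16969301813918, 'position': array([0.42445505, 0.029188
[... 313 characters left out ...]
[0.512, 0.284, 0.001], 0.5)]
top stand_top [([0.546, -0.261, 0.055], 0.58)]
top slab [([0.514, 0.283, -0.0], 0.74), ([0.542, -0.261, 0.002], 0.71)]
top offcut_top [([0.522, 0.342, 0.033], 0.7)]
top parking [([0.546, -0.259, 0.002], 0.26)]
top tub []
top sealer [([0.767, -0.003, -0.002], 0.64)]
top box [([0.771, 0.185, -0.005], 0.83)]
top elbow [([0.55, -0.338, 0.095], 0.71), ([0.791, -0.153, -0.003], 0.58)]
top tin [([0.384, -0.009, 0.002], 0.86)]
wrist {'fx': 298.2229496214043, 'fy': 298.2229496214043, 'cx': 281.4502183515374, 'cy': 204.84294186571535, 'position': array([ 0.27208207, -0.51280227,  0.38412819]), 'orientation': array([ 0.11632414,  0.81077993, -0.56788848, -0.0812852 ])}
1.45
```

View pics/a_scene.png

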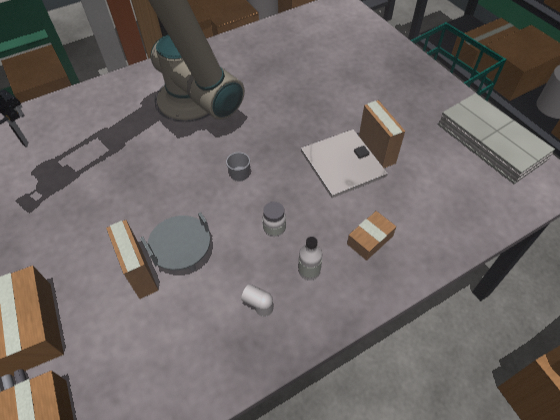

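View pics/a_top.png

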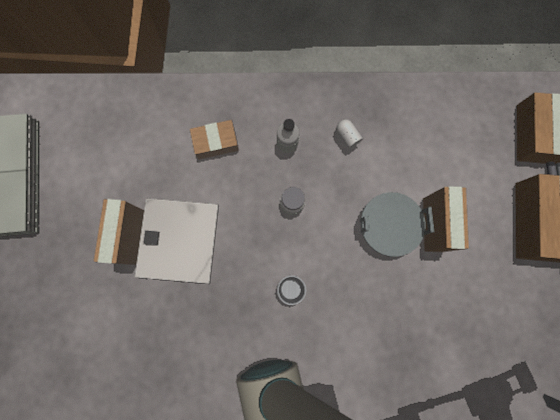

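View pics/a_wrist.png

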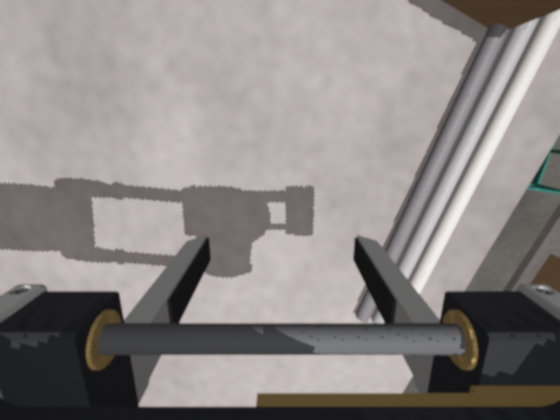

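The pictures show the stand at about (390,225) in the top view. Its short handle (365,225) faces the free side and its long handle (430,222) is against the parking carton. The slab is at (177,240) with the offcut at (152,238). The tub is at (292,200) and the tin at (290,290).

My plan is to grip the short handle, shift the stand clear of the parking carton, regrip the long handle, carry the stand to the slab, and then place the tub.

```bash
cat > h.py <<'E'
from plant import r, gripper_to, inverse_kinematics, vision, models, telemetry
import cv2, numpy as np
from scipy.spatial.transform import Rotation as R
np.set_printoptions(precision=4,suppress=True)
def q(a):  # tool down, tool x at world yaw a (deg)
    a=np.radians(a); x=np.array([np.cos(a),np.sin(a),0]); z=np.array([0,0,-1.]); y=np.cross(z,x)
    return R.from_matrix(np.c_[x,y,z]).as_quat(scalar_first=True)
def cal(n):
    c=vision.get_calibration(n); return c, R.from_quat(c["orientation"],scalar_first=True).as_matrix()
def proj(c,p):
    M=R.from_quat(c["orientation"],scalar_first=True).as_matrix()
    v=(np.atleast_2d(p)-c["position"])@M
    return np.c_[c["fx"]*v[:,0]/v[:,2]+c["cx"],c["fy"]*v[:,1]/v[:,2]+c["cy"]]
def ray(c,uv,z):
    M=R.from_quat(c["orientation"],scalar_first=True).as_matrix()
    uv=np.atleast_2d(uv); d=np.c_[(uv[:,0]-c["cx"])/c["fx"],(uv[:,1]-c["cy"])/c["fy"],np.ones(len(uv))]@M.T
    return c["position"]+d*((z-c["position"][2])/d[:,2])[:,None]
def snap(n,f):
    c=vision.get_calibration(n); im=vision.snapshot(n); cv2.imwrite(f"pics/{f}.png",im[:,:,::-1]); return c,im
def marks(n,ts):
    for t in ts: print(n,t,[(np.array(d["at"]).round(4),round(float(d["score"]),2)) for d in models.mark_of(t,n)][:2])
E
python3 - <<'E'
from h import *
p=telemetry.current_ee_pos(); Rt=R.from_quat(telemetry.current_tool_rot(),scalar_first=True).as_matrix()
c,M=cal("wrist"); print(Rt, Rt.T@(c["position"]-p)); print((Rt.T@M))
for y in (90,-90,93,-87,0,180):
  for P in ([.54,-.184,.1],[.53,-.27,.1],[.51,.206,.12],[.51,.28,.2],[.6,-.012,.25],[.45,.25,.3]):
    print(y,P,inverse_kinematics(P,q(y)))
E
```

```text
[[ 0.3408 -0.9401  0.    ]
 [-0.9401 -0.3408 -0.0001]
 [ 0.0001  0.     -1.    ]] [-0.0002 -0.081  -0.1536]
[[ 1.      0.0009  0.0005]
 [-0.001   0.9597  0.2809]
 [-0.0002 -0.2809  0.9597]]
90 [0.54, -0.184, 0.1] [-0.4504  0.3709  1.71   -0.      1.0606 -2.0212]
90 [0.53, -0.27, 0.1] [-0.5881  0.4032  1.6553 -0.      1.0831 -2.1589]
90 [0.51, 0.206, 0.12] [ 0.2574  0.3237  1.7283 -0.      1.0896 -1.3134]
90 [0.51, 0.28, 0.2] [ 0.3825  0.3043  1.5409 -0.      1.2964 -1.1883]
90 [0.6, -0.012, 0.25] [-0.1359  0.3042  1.4156 -0.      1.4218 -1.7067]
90 [0.45, 0.25, 0.3] [ 0.3719  0.1517  1.4993 -0.      1.4906 -1.1989]
-90 [0.54, -0.184, 0.1] [-0.4504  0.3709  1.71   -0.      1.0606  1.1204]
-90 [0.53, -0.27, 0.1] [-0.5881  0.4032  1.6553 -0.      1.0831  0.9827]
-90 [0.51, 0.206, 0.12] [ 0.2574  0.3237  1.7283 -0.      1.0896  1.8282]
-90 [0.51, 0.28, 0.2] [ 0.3825  0.3043  1.5409 -0.      1.2964  1.9533]
-90 [0.6, -0.012, 0.25] [-0.1359  0.3042  1.4156 -0.      1.4218  1.4349]
-90 [0.45, 0.25, 0.3] [ 0.3719  0.1517  1.4993 -0.      1.4906  1.9427]
93 [0.54, -0.184, 0.1] [-0.4504  0.370
[... 819 characters left out ...]
.4906  1.8903]
0 [0.54, -0.184, 0.1] [-0.4504  0.3709  1.71   -0.      1.0606 -0.4504]
0 [0.53, -0.27, 0.1] [-0.5881  0.4032  1.6553 -0.      1.0831 -0.5881]
0 [0.51, 0.206, 0.12] [ 0.2574  0.3237  1.7283 -0.      1.0896  0.2574]
0 [0.51, 0.28, 0.2] [ 0.3825  0.3043  1.5409 -0.      1.2964  0.3825]
0 [0.6, -0.012, 0.25] [-0.1359  0.3042  1.4156 -0.      1.4218 -0.1359]
0 [0.45, 0.25, 0.3] [ 0.3719  0.1517  1.4993 -0.      1.4906  0.3719]
180 [0.54, -0.184, 0.1] [-0.4504  0.3709  1.71   -0.      1.0606  2.6912]
180 [0.53, -0.27, 0.1] [-0.5881  0.4032  1.6553 -0.      1.0831  2.5535]
180 [0.51, 0.206, 0.12] None
180 [0.51, 0.28, 0.2] None
180 [0.6, -0.012, 0.25] None
180 [0.45, 0.25, 0.3] None
```

Run:
```python
from h import *
r.move_to([.42,-.26,.33],q(-90))
c,im=snap("wrist","b_stand"); marks("wrist",["stand","short_handle","long_handle","stand_top","parking","short_foot"])
r.move_to([.44,.26,.33],q(-90))
c,im=snap("wrist","b_slab"); marks("wrist",["slab","offcut","offcut_top"])
np.save("cslab.npy",c,allow_pickle=True)
print(telemetry.current_t())
```

```text
wrist stand [(array([ 0.545 , -0.2587, -0.0004]), 0.9), (array([ 0.6072, -0.0138,  0.0029]), 0.51)]
wrist short_handle [(array([ 0.5387, -0.1854,  0.0908]), 0.64)]
wrist long_handle [(array([ 0.5473, -0.3344,  0.0908]), 0.94)]
wrist stand_top [(array([ 0.547 , -0.2604,  0.0487]), 0.69)]
wrist parking []
wrist short_foot []
wrist slab [(array([ 0.5079,  0.2794, -0.001 ]), 0.65)]
wrist offcut [(array([0.52  , 0.3417, 0.0162]), 0.72)]
wrist offcut_top [(array([0.5212, 0.3434, 0.0264]), 0.83)]
5.275
```

View pics/b_stand.png

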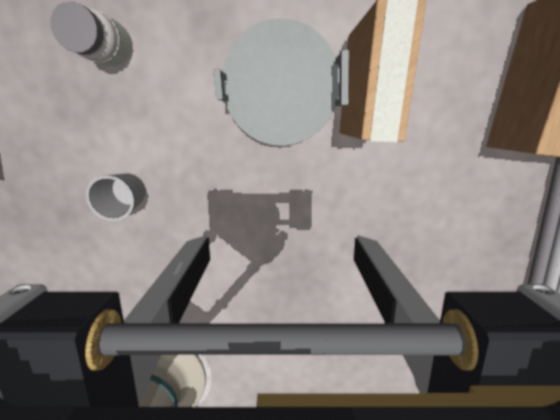

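View pics/b_slab.png

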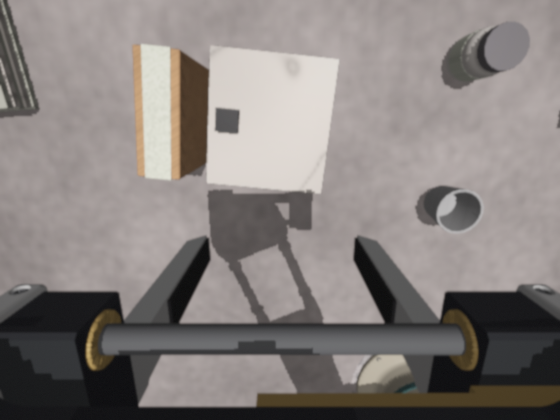

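The wrist view shows the stand at (280,82), with its handles at (220,84) and (344,77). The slab corners are at about (210,47), (338,60), (322,193) and (206,181), and the offcut is at (227,120). Next I'll fit the slab pose from the wrist and top views.

Run:
```python
from h import *
from scipy.optimize import least_squares
cw=np.load("cslab.npy",allow_pickle=True).item(); ct=vision.get_calibration("top"); cs=vision.get_calibration("scene")
def fit(c,f,seed,off):
    im=cv2.imread(f); g=im.min(2)
    # slab mask by flood of bright low-sat
    thr={'w':165,'t':150,'s':140}[off]
    m=(g>thr).astype(np.uint8); m=cv2.morphologyEx(m,cv2.MORPH_OPEN,np.ones((3,3)))
    n,l=cv2.connectedComponents(m); m=(l==l[seed[1],seed[0]]).astype(np.uint8)
    m=cv2.morphologyEx(m,cv2.MORPH_CLOSE,np.ones((15,15)))
    cn=max(cv2.findContours(m,0,2)[0],key=cv2.contourArea)[:,0].astype(float)
    P=ray(c,cn,0.016)[:,:2].astype(np.float32)
    rc=cv2.minAreaRect(P); box=cv2.boxPoints(rc)
    print(off,m.sum(),rc); print(proj(c,np.c_[box,np.full(4,.016)]))
    # robust fit of rectangle
    def res(x):
        a=x[2]; d=P-x[:2]; u=d@[np.cos(a),np.sin(a)]; v=d@[-np.sin(a),np.cos(a)]
        return np.minimum.reduce([np.abs(u-.1),np.abs(u+.1),np.abs(v-.09),np.abs(v+.095)])
    s=least_squares(res,[.512,.281,-.1],loss="soft_l1",f_scale=.0015,x_scale=[.01,.01,.1]); print(s.x[:2],np.degrees(s.x[2]),np.median(s.fun**2)**.5)
fit(cw,"pics/b_slab.png",(270,130),'w')
fit(ct,"pics/a_top.png",(185,235),'t')
fit(cs,"pics/a_scene.png",(340,170),'s')
```

```text
w 16845 ((0.5227885246276855, 0.2676283121109009), (0.20694474875926971, 0.22535423934459686), 85.34805297851562)
[[334.0641 194.5051]
 [354.9495  39.6388]
 [207.4163  26.1693]
 [205.7906 184.3782]]
[0.513  0.2799] -4.685590885547643 0.001184264106094679
t 5676 ((0.5130406022071838, 0.2789592444896698), (0.18242931365966797, 0.19863343238830566), 84.44178771972656)
[[208.0411 282.8892]
 [216.9358 204.1662]
 [145.8559 198.0638]
 [134.6288 276.5968]]
[0.5128 0.2803] -5.684494718933123 0.0027085887785543725
s 3034 ((0.5112207531929016, 0.2775898873806), (0.18427057564258575, 0.20141810178756714), 84.51466369628906)
[[300.1992 147.2988]
 [331.8882 194.8323]
 [387.2546 173.0114]
 [352.4938 128.5115]]
[0.5108 0.2804] -4.998211957786001 0.0016641022589183874
```

Run:
```python
from h import *
Q=q(-87)
r.move_to([.5393,-.185,.20],Q); gripper_to(.06,40)
r.move_l([.5393,-.185,.098],vel=.15,guard=15); print(telemetry.current_ee_pos())
f=gripper_to(0,55); print("open",telemetry.current_opening())
p=np.array(telemetry.current_ee_pos())
r.move_l(p+[0,0,.035],vel=.1); print("F",telemetry.current_wrist_force(),telemetry.current_torque(),telemetry.current_opening())
snap("scene","c_lift")
r.move_l(p+[-.004,.07,.035],vel=.15)
print(r.move_l(p+[-.004,.07,.0],vel=.06,guard=8),telemetry.current_ee_pos(),telemetry.current_wrist_force())
snap("scene","c_down"); print(telemetry.current_t())
```

```text
[ 0.54   -0.1853  0.0987]
open 0.007648537731950234
F [ 0.59    0.0711 -4.433 ] [ 0.3287  0.0492 -0.052 ] 0.00749524004959849
True [ 0.5341 -0.1139  0.0975] [0.3732 0.3852 4.1671]
11.1917
```

```bash
python3 -c "
import cv2,numpy as np
a=[cv2.resize(cv2.imread(f'pics/c_{n}.png')[150:320,60:330],None,fx=1.48,fy=1.48) for n in('lift','down')]
cv2.imwrite('pics/c_both.png',np.hstack(a))"
```

```text
(no output)
```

View pics/c_both.png

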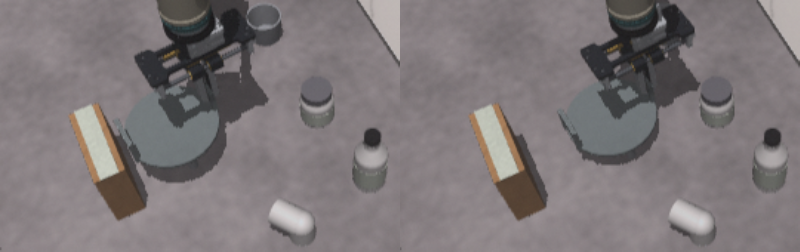

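The stand lifted cleanly and is now set down clear of the parking carton. I'll release it, look again and regrip the long handle.

Run:
```python
from h import *
gripper_to(.05)
p=np.array(telemetry.current_ee_pos()); r.move_l(p+[0,0,.06],vel=.2)
r.move_to([.42,-.19,.30],q(-90))
snap("wrist","d_stand"); marks("wrist",["stand","short_handle","long_handle","stand_top","tub"])
snap("top","d_top"); marks("top",["stand","short_handle","long_handle","tub"])
print(telemetry.current_t())
```

```text
wrist stand [(array([ 0.5385, -0.1899, -0.0026]), 0.85)]
wrist short_handle [(array([ 0.5342, -0.1157,  0.0917]), 0.78)]
wrist long_handle [(array([ 0.5405, -0.265 ,  0.0937]), 0.57)]
wrist stand_top [(array([ 0.5418, -0.1898,  0.0523]), 0.66)]
wrist tub [(array([ 0.6048, -0.0114,  0.0026]), 0.83), (array([ 0.5402, -0.1887,  0.0008]), 0.45)]
top stand [(array([ 0.5439, -0.1901,  0.0008]), 0.95)]
top short_handle [(array([ 0.5366, -0.1151,  0.0937]), 0.7), (array([ 0.3863, -0.0101,  0.0024]), 0.33)]
top long_handle [(array([ 0.5402, -0.2685,  0.0935]), 0.93)]
top tub [(array([ 0.604 , -0.0148, -0.0015]), 0.63)]
13.8083
```

View pics/d_stand.png

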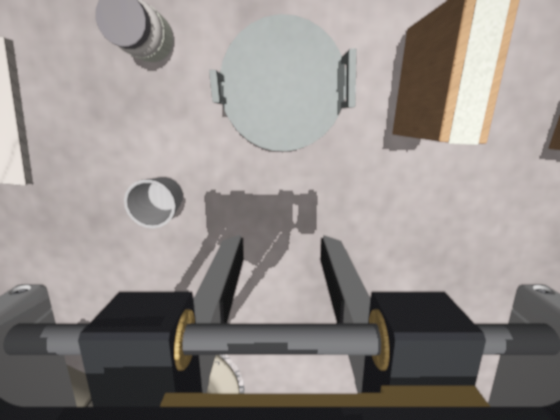

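Run:
```python
from h import *
Q=q(-87.6); h=[.541,-.2667]
r.move_to([*h,.18],Q); gripper_to(.05,55)
print(r.move_l([*h,.098],vel=.12,guard=15)); gripper_to(0,58); print("open",telemetry.current_opening())
p=np.array(telemetry.current_ee_pos()); print(p)
r.move_l(p+[0,0,.15],vel=.15); print("F",telemetry.current_wrist_force(),telemetry.current_torque())
r.move_l([.5061,.2053,.25],q(-95.2),vel=.22)
r.hold(.3); print(telemetry.current_ee_pos())
for n in("wrist","scene","top"):
    snap(n,"e_"+n); marks(n,["short_handle","long_handle","stand","stand_top","offcut_top"])
print(telemetry.current_t())
```

```text
False
open 0.007519617193510934
[ 0.541  -0.2666  0.0981]
F [-0.0063 -0.6936 -3.6472] [-0.2592 -0.0144  0.0354]
[0.5062 0.205  0.25  ]
wrist short_handle [(array([0.5206, 0.3536, 0.241 ]), 0.78)]
wrist long_handle [(array([0.5064, 0.2043, 0.2455]), 0.81)]
wrist stand [(array([0.5173, 0.2819, 0.1519]), 0.65)]
wrist stand_top [(array([0.5173, 0.2821, 0.2013]), 0.58)]
wrist offcut_top []
scene short_handle [(array([0.5236, 0.3541, 0.2442]), 0.78)]
scene long_handle []
scene stand [(array([0.5108, 0.2798, 0.1471]), 0.58)]
scene stand_top [(array([0.5212, 0.3441, 0.0312]), 0.74), (array([0.5174, 0.2826, 0.2032]), 0.61)]
scene offcut_top [(array([0.5214, 0.3418, 0.0303]), 0.53), (array([0.5153, 0.2815, 0.206 ]), 0.41)]
top short_handle [(array([ 0.7667, -0.0041, -0.0031]), 0.68), (array([ 0.6071, -0.013 , -0.0034]), 0.21)]
top long_handle [(array([0.5099, 0.2033, 0.2448]), 0.95)]
top stand [(array([0.518 , 0.2794, 0.155 ]), 0.88)]
top stand_top [(array([0.5193, 0.2773, 0.2061]), 0.7)]
top offcut_top []
21.0167
```

```bash
python3 -c "
import cv2,numpy as np
a=[cv2.resize(cv2.imread(f'pics/e_{n}.png'),(400,300)) for n in('wrist','scene')]
b=cv2.resize(cv2.imread('pics/e_top.png'),(400,300))
cv2.imwrite('pics/e_all.png',np.vstack([np.hstack(a),np.hstack([b,b*0])]))"
```

```text
(no output)
```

View pics/e_all.png

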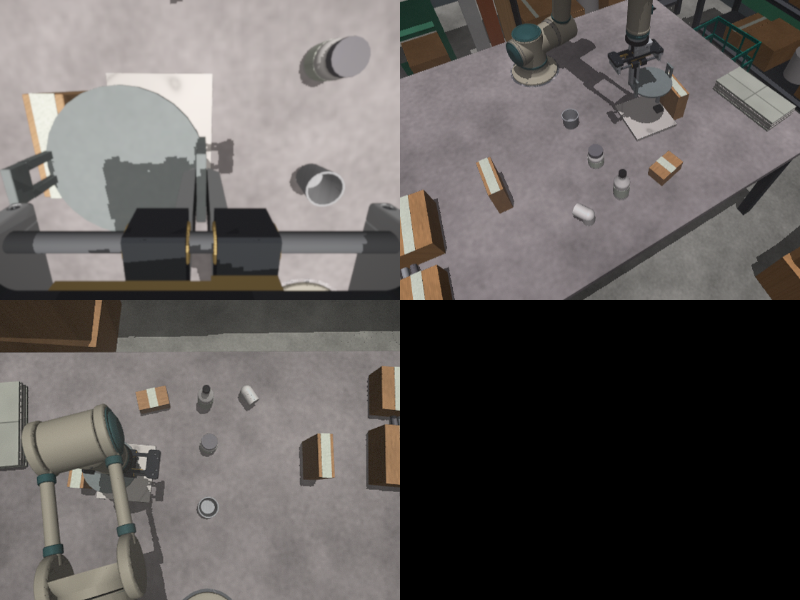

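The stand hovers over the slab and sits about 3 mm too far in +x, so I'll shift it by -2.5 mm and lower it under guard.

```bash
python3 - <<'E'
from h import *
r.move_l([.5036,.2050,.15],vel=.15)
print(r.move_l([.5036,.2050,.1135],vel=.04,guard=6),telemetry.current_ee_pos(),telemetry.current_wrist_force(),telemetry.current_torque())
c,_=snap("scene","f_scene")
marks("scene",["short_handle","stand","stand_top","short_foot"])
c,_=snap("wrist","f_wrist"); marks("wrist",["short_handle","long_handle","stand_top"])
print(telemetry.current_t())
E
python3 -c "
import cv2,numpy as np
a=cv2.resize(cv2.imread('pics/f_scene.png')[80:220,280:440],None,fx=3.5,fy=3.5)
cv2.imwrite('pics/f_z.png',a)"
```

```text
True [0.5031 0.2047 0.114 ] [-1.0735  0.4677  5.0628] [ 0.1056 -0.0106  0.0226]
scene short_handle [(array([0.5214, 0.3527, 0.1103]), 0.97)]
scene stand [(array([0.5091, 0.2797, 0.0143]), 0.95)]
scene stand_top [(array([0.5109, 0.2824, 0.0722]), 0.91)]
scene short_foot [(array([0.5132, 0.3438, 0.0297]), 0.89)]
wrist short_handle [(array([0.5161, 0.3576, 0.106 ]), 0.6)]
wrist long_handle [(array([0.505 , 0.2075, 0.1073]), 0.59)]
wrist stand_top [(array([0.5122, 0.2818, 0.0633]), 0.91)]
23.1333
```

View pics/f_z.png

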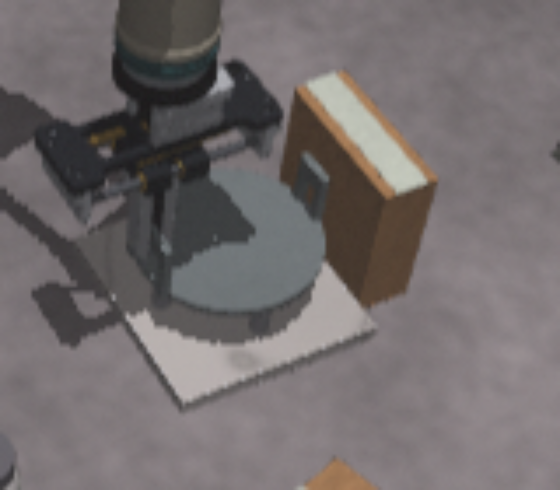

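Contact came at TCP z = 0.114, the height expected with the foot on the offcut. I'll release, check, and fetch the tub.

```bash
python3 - <<'E'
from h import *
gripper_to(.035); r.hold(.2)
p=np.array(telemetry.current_ee_pos()); r.move_l(p+[0,0,.06],vel=.2)
r.move_to([.44,.26,.33],q(-95))
c,_=snap("wrist","g_wrist"); np.save("cg.npy",c,allow_pickle=True)
marks("wrist",["short_handle","long_handle","stand","stand_top","offcut_top"])
r.move_to([.50,-.013,.30],q(-95.2)); snap("wrist","g_tub"); marks("wrist",["tub"])
snap("scene","g_scene"); marks("scene",["short_handle","long_handle","stand","stand_top","short_foot","tub"])
snap("top","g_top"); marks("top",["short_handle","long_handle","stand","stand_top","tub"])
print(telemetry.current_t())
E
python3 -c "
import cv2,numpy as np
a=cv2.resize(cv2.imread('pics/g_scene.png')[80:220,260:440],None,fx=2.2,fy=2.2)
b=cv2.resize(cv2.imread('pics/g_wrist.png')[0:220],(400,157)); d=cv2.resize(cv2.imread('pics/g_tub.png'),(400,300))
o=np.zeros((600,800,3),np.uint8);o[:a.shape[0],:a.shape[1]]=a;o[:157,400:]=b;o[300:,400:]=d
o[310:590,:400]=cv2.resize(cv2.imread('pics/g_top.png')[170:310,80:280],(400,280))
cv2.imwrite('pics/g_z.png',o)"
```

```text
wrist short_handle [(array([0.517 , 0.3535, 0.1057]), 0.89)]
wrist long_handle [(array([0.5036, 0.2049, 0.1067]), 0.91)]
wrist stand [(array([0.5117, 0.2812, 0.0163]), 0.79)]
wrist stand_top [(array([0.5128, 0.2802, 0.0669]), 0.74)]
wrist offcut_top []
wrist tub [(array([ 0.6059, -0.0122,  0.0028]), 0.63)]
scene short_handle [(array([0.5195, 0.3539, 0.1108]), 0.95)]
scene long_handle [(array([0.5073, 0.2   , 0.1098]), 0.78)]
scene stand [(array([0.5096, 0.2774, 0.0132]), 0.81)]
scene stand_top [(array([0.5162, 0.2844, 0.0707]), 0.94), (array([ 0.7749,  0.1857, -0.0047]), 0.75)]
scene short_foot [(array([0.5138, 0.3407, 0.0272]), 0.85), (array([0.5181, 0.353 , 0.108 ]), 0.57)]
scene tub [(array([ 0.6034, -0.0134,  0.0003]), 0.78), (array([ 0.7714, -0.0036, -0.    ]), 0.72)]
top short_handle [(array([0.522 , 0.3567, 0.1056]), 0.86), (array([0.5158, 0.2819, 0.018 ]), 0.61)]
top long_handle [(array([0.5059, 0.2056, 0.1109]), 0.8), (array([0.5201, 0.3537, 0.1112]), 0.52)]
top stand [(array([0.5153, 0.2834, 0.0183]), 0.65)]
top stand_top [(array([0.5159, 0.2765, 0.0702]), 0.89)]
top tub []
27.2833
```

View pics/g_z.png

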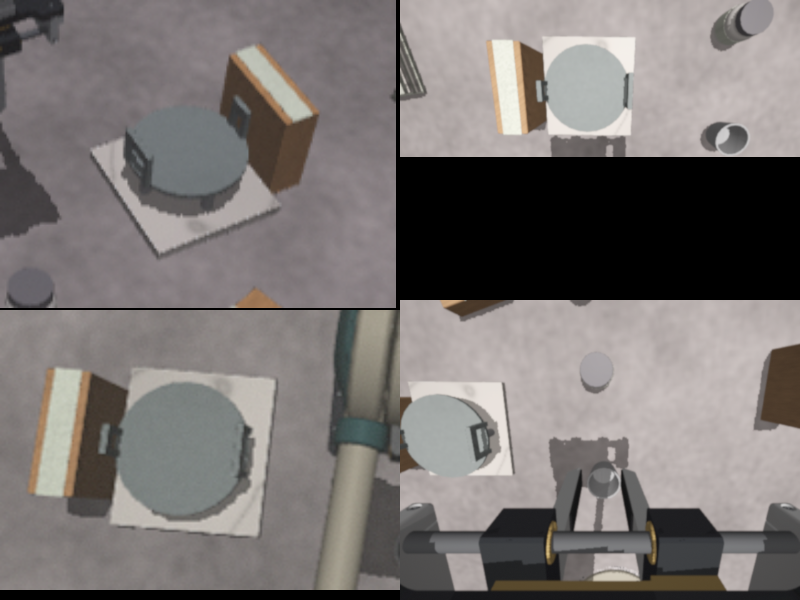

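```bash
python3 - <<'E'
from h import *
# lid centre triangulated: wrist + scene
cw,cs=vision.get_calibration("wrist"),vision.get_calibration("scene")
uw,us=np.array([276,99.]),np.array([273.8,208.5])
for z in(.075,.085,.095): print(z,ray(cw,uw,z)[0,:2],ray(cs,us,z)[0,:2])
g=.6045,-.0128; Q=q(-5)
r.move_to([*g,.20],Q); gripper_to(.09,25)
print(r.move_l([*g,.064],vel=.15,guard=10)); gripper_to(.03,28); print("open",telemetry.current_opening())
p=np.array(telemetry.current_ee_pos()); print(p)
r.move_l(p+[0,0,.17],vel=.18); print("F",telemetry.current_wrist_force(),telemetry.current_opening())
snap("wrist","h_w"); snap("scene","h_s"); marks("scene",["tub"])
r.move_l([.514,.281,p[2]+.17],q(-5.2),vel=.2)
r.hold(.2); snap("scene","h_s2"); marks("scene",["tub","stand_top"])
print(telemetry.current_ee_pos(),telemetry.current_t())
E
python3 -c "
import cv2,numpy as np
a=cv2.resize(cv2.imread('pics/h_s2.png')[60:220,260:440],None,fx=2.2,fy=2.2)
b=cv2.resize(cv2.imread('pics/h_s.png')[60:280,160:440],(400,314))
o=np.zeros((400,800,3),np.uint8);o[:a.shape[0],:a.shape[1]]=a;o[:314,400:]=b
cv2.imwrite('pics/h_z.png',o)"
```

```text
0.075 [ 0.6025 -0.0161] [ 0.5954 -0.0077]
0.085 [ 0.602  -0.0163] [ 0.6016 -0.011 ]
0.095 [ 0.6014 -0.0164] [ 0.6078 -0.0143]
False
open 0.06135606638267895
[ 0.605  -0.0128  0.0644]
F [-0.1933 -0.7561 -5.0399] 0.061354135935212044
scene tub [(array([ 0.6009, -0.0128,  0.1683]), 0.76)]
scene tub [(array([0.5123, 0.2805, 0.1709]), 0.65)]
scene stand_top [(array([0.5106, 0.2827, 0.0703]), 0.58)]
[0.5142 0.2807 0.2344] 34.55
```

View pics/h_z.png

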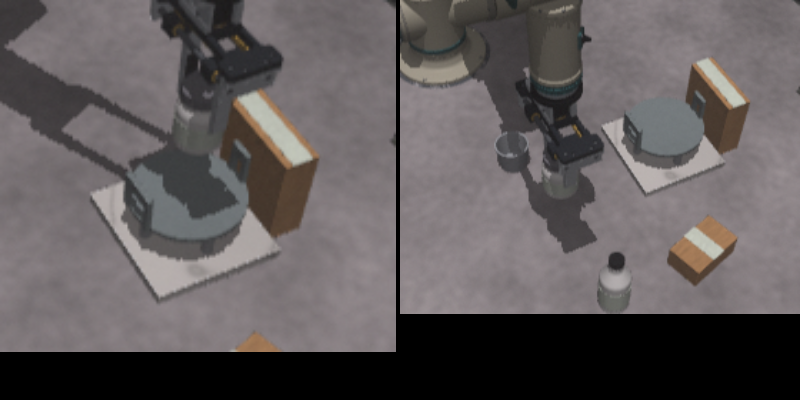

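The tub is held upright at (200,110) over the middle of the stand top, and the lid height triangulates to about 0.085 m. Lowering it now.

```bash
python3 - <<'E'
from h import *
r.move_l([.514,.281,.150],vel=.15)
print(r.move_l([.514,.281,.131],vel=.03,guard=4),telemetry.current_ee_pos(),telemetry.current_wrist_force())
gripper_to(.088); r.hold(.2)
p=np.array(telemetry.current_ee_pos()); r.move_l(p+[0,0,.13],vel=.2)
r.move_to([.42,.05,.33],q(-60)); r.hold(.3)
for n in("scene","top"):
    snap(n,"i_"+n); marks(n,["tub","stand","stand_top","short_handle","long_handle","short_foot","sealer","box","elbow","tin"])
print(telemetry.current_t())
E
python3 -c "
import cv2,numpy as np
a=cv2.resize(cv2.imread('pics/i_scene.png')[60:220,260:440],None,fx=2.2,fy=2.2)
o=np.zeros((600,800,3),np.uint8);o[:a.shape[0],:a.shape[1]]=a;o[:300,400:]=cv2.resize(cv2.imread('pics/i_scene.png'),(400,300))
o[300:,:400]=cv2.resize(cv2.imread('pics/i_top.png')[160:310,80:280],(400,300));o[300:,400:]=cv2.resize(cv2.imread('pics/i_top.png'),(400,300))
cv2.imwrite('pics/i_z.png',o)"
```

```text
True [0.5137 0.2809 0.1333] [0.9545 0.2937 4.2585]
scene tub [(array([0.5132, 0.2791, 0.0683]), 0.59), (array([ 0.7746, -0.0068, -0.0007]), 0.18)]
scene stand [(array([0.5108, 0.2806, 0.0132]), 0.76)]
scene stand_top [(array([0.5123, 0.2775, 0.0698]), 0.74)]
scene short_handle [(array([0.5189, 0.3545, 0.1111]), 0.87)]
scene long_handle [(array([0.5046, 0.2035, 0.1097]), 0.86)]
scene short_foot [(array([0.5119, 0.3414, 0.027 ]), 0.56)]
scene sealer [(array([ 0.7733, -0.0038,  0.001 ]), 0.77)]
scene box [(array([ 0.7726,  0.1862, -0.0028]), 0.96)]
scene elbow [(array([ 0.7959, -0.1552, -0.0061]), 0.72), (array([ 0.7708, -0.002 ,  0.0005]), 0.47)]
scene tin [(array([ 0.3855, -0.0049,  0.0006]), 0.63)]
top tub [(array([0.5124, 0.2786, 0.0674]), 0.69)]
top stand [(array([0.5151, 0.279 , 0.0168]), 0.58)]
top stand_top []
top short_handle [(array([0.5196, 0.3531, 0.1081]), 0.94)]
top long_handle [(array([0.5078, 0.2018, 0.1119]), 0.57)]
top short_foot [(array([0.5152, 0.2821, 0.0203]), 0.31)]
top sealer [(array([ 0.7669, -0.002 ,  0.0004]), 0.87)]
top box [(array([ 0.7735,  0.1843, -0.0027]), 0.71)]
top elbow [(array([ 0.7923, -0.1524, -0.0063]), 0.86)]
top tin []
39.8333
```

View pics/i_z.png

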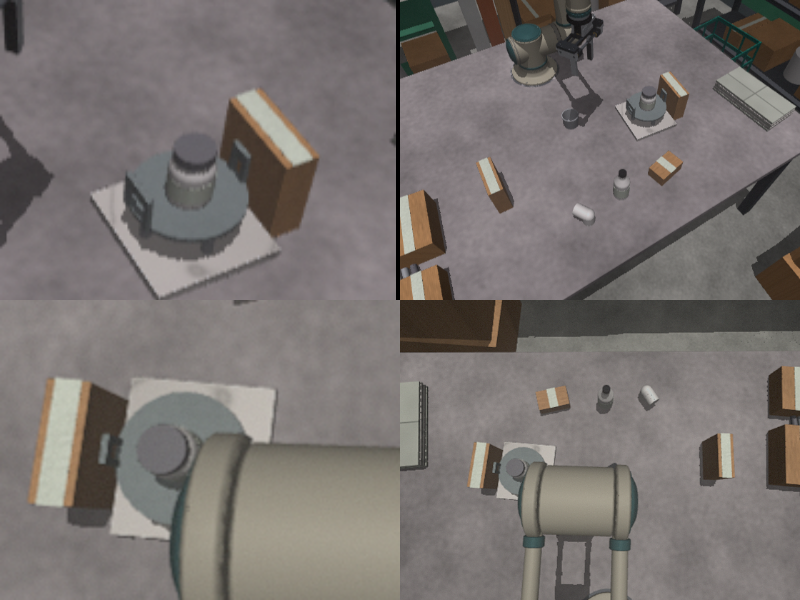

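Run:
```python
from plant import r, telemetry
r.sign_off(); print(telemetry.current_t())
```

```text
the job is handed in; nothing more can be done
the job is handed in; nothing more can be done
```

I finished the job and handed it in at about 40 s. The stand is on the slab with its short leg over the offcut, and the tub stands upright in the middle of it.

**What I did:** I lifted the stand by its short handle and set it down 70 mm clear of the parking carton. I then regripped it by the long handle, carried it over and turned it onto the slab. It touched down at TCP z = 0.114 m, the height expected with the short foot on the offcut. I let go and checked it before fetching the tub.

**Last checks:**
- **Stand position:** its centre reads about (0.513, 0.280), against (0.513, 0.281) fitted for the slab.
- **Level:** the two handles read 0.108–0.111 m (short) and 0.110–0.112 m (long), so it is level within measurement accuracy.
- **Tub:** it reads (0.513, 0.279) with its underside at 0.068 m, within about 2 mm of the middle.
- **Other things:** the sealer bottle, small carton, pipe elbow and tin read as at the start to within a few millimetres, and the arm was clear of everything.

**Disagreements and misses:**
- The scene camera put the short foot at x = 0.512, 6–7 mm from where the two handles and the offcut place it. It was partly hidden under the stand top, so I trusted the handles.
- In the last top view the arm hid part of the stand, and the networks missed the stand top and the tin there.
- I did not do a physical rock test.

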